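Lamp block in, cover plate held ready for its screws

TASK

Set the aluminium lamp block into the rectangular recess of the microscope's lamp base and press it down until its top is flush with the base. Then pick up the steel cover plate by its raised collar and hold it level about a centimetre above the base, with its four corner holes lined up over the four threaded holes, ready for the screws. Finish while holding it hovering there: do not set it down or let go, and leave the other things on the bench where they are.

Things in the scene. Friction and masses are not known exactly. Their poses are not given: they have to be found in the camera images.
- recess (a point): Microscope lamp base: cream block with black foot, fixed to the bench, top flat and 40 mm up. This point: centre of the mouth of its rectangular recess, on the flat top. x along the recess's 48 mm side, y along its 34 mm side, z up. The base reaches 70 mm to -x, 102 mm to +x, 55 mm to each y side of it. Straight walls; the floor is a brass contact block (socket).
- socket (a joint): The brass contact block, the recess's floor, slides straight down (m): 0 = up (start; its top 18 mm below the base's flat top), 0.008 = fully down (26 mm below). Stiff: it takes about 5 N to move, stays where it is pushed to and does not go down under the lamp block's own weight.
- lamp_center (a point): Lamp block: aluminium, 44 x 30 x 26 mm (x, y, z), 60 to 100 g, round glass window in its top, standing on the bench. This point: its centre, 13 mm above its underside. It fits the recess with 2 mm play on each side, either way round; let in, it first stands 8 mm proud on the contact block and is flush once pressed fully down.
- lamp_top (a point): The centre of the lamp block's top face, 26 mm above its underside.
- cover_collar (a point): Cover plate: steel, 116 x 84 mm (x, y), 5 mm thick, 0.18 to 0.26 kg, lying flat on the bench, a hole near each corner; in its middle a raised solid grey collar, 46 x 34 mm (x, y), 27 mm tall above the plate, with a round glass window, by which it is gripped. This point: the collar's centre, 18.5 mm above the plate's underside.
- cover_under (a point): The middle of the cover plate's underside, straight below the collar's centre.
- hole0 (a point): Centre, at the underside, of the cover plate's 9 mm corner hole at x -48, y -32 mm of the plate's own axes from its middle.
- hole1 (a point): Centre, at the underside, of the cover plate's 9 mm corner hole at x +48, y -32 mm of the plate's own axes from its middle.
- hole2 (a point): Centre, at the underside, of the cover plate's 9 mm corner hole at x +48, y +32 mm of the plate's own axes from its middle.
- hole3 (a point): Centre, at the underside, of the cover plate's 9 mm corner hole at x -48, y +32 mm of the plate's own axes from its middle.
- thread0 (a point): Mouth of the 6 mm threaded hole in the lamp base's flat top at x -48, y -32 mm of the base's own axes from the recess's centre. The plate fits either way round.
- thread1 (a point): Mouth of the 6 mm threaded hole in the lamp base's flat top at x +48, y -32 mm of the base's own axes from the recess's centre. The plate fits either way round.
- thread2 (a point): Mouth of the 6 mm threaded hole in the lamp base's flat top at x +48, y +32 mm of the base's own axes from the recess's centre. The plate fits either way round.
- thread3 (a point): Mouth of the 6 mm threaded hole in the lamp base's flat top at x -48, y +32 mm of the base's own axes from the recess's centre. The plate fits either way round.
- oil_bottle: Bystander: small brown glass bottle with black cap, 32 mm across, 70 mm tall, near the robot. Origin at the centre of its underside.
- specimen_cup: Bystander: open white plastic cup, 56 mm across, 55 mm tall, near the robot. Origin at the centre of its underside.
- swab_jar: Bystander: clear jar full of swabs, 80 mm across, 97 mm tall with the swabs, on the far left. Origin at the centre of its underside.
- slide_box: Bystander: closed blue box 100 x 75 x 35 mm, on the far right. Origin at the centre of its underside.
- screwdriver: Bystander: screwdriver, 150 mm long, lying across in front of the robot. Origin about at its middle.
- screw_dish: Bystander: low round steel dish with screws, 72 mm across, 14 mm tall, beyond the lamp base. Origin at the centre of its underside.
- filter_ring: Bystander: flat black ring, 40 mm across, 8 mm tall, lying beside the lamp base. Origin at the centre of its underside.
There are look-alikes about, which are no part of the job. Of the things that look like the part that bears lamp_center, the smaller one is meant. Several things look just like the part that bears cover_collar: the one meant starts farthest to the robot's left.

How it is judged:
On the way, in this order (a step that is already met when the one before it is completed fails the run):
1. the lamp block is in the recess, its top flush with the base (z of lamp_top in the frame of recess between -0.0025 and 0.0022 m and horizontal distance between lamp_top and recess below 0.006 m and angle between lamp_top's own z axis and vertical below 0.08 rad), for 0.3 s.
2. the cover plate is held above the base, its holes over the threaded holes (z of cover_under in the frame of recess between 0.003 and 0.025 m and ((horizontal distance between hole0 and thread0 below 0.004 m and horizontal distance between hole1 and thread1 below 0.004 m and horizontal distance between hole2 and thread2 below 0.004 m and horizontal distance between hole3 and thread3 below 0.004 m) or (horizontal distance between hole0 and thread2 below 0.004 m and horizontal distance between hole1 and thread3 below 0.004 m and horizontal distance between hole2 and thread0 below 0.004 m and horizontal distance between hole3 and thread1 below 0.004 m)) and angle between cover_under's own z axis and vertical below 0.08 rad and contact force between cover and the fingers above 1 N and contact force between cover and lamp_base below 0.3 N and contact force between cover and lamp below 0.3 N), for 0.3 s.
At the end, for the whole second after the job is handed in: Lamp block upright in the recess, top within 2 mm of flush; cover plate held still in the fingers, level within 0.08 rad, underside 3 to 25 mm above the base's top, touching neither base nor lamp block, each corner hole within 4 mm sideways of a threaded hole, either way round (all of step 1 and all of step 2 and linear speed of cover below 0.02 m/s and angular speed of cover below 0.15 rad/s); the arm keeps its last pose, push and grip.
It fails at once if a bystander is pushed more than 3 cm or lifted or tipped over (distance of any of oil_bottle, specimen_cup, swab_jar, slide_box, screwdriver, screw_dish, filter_ring from where it was at the start of the episode above 0.03 m or angle between any of oil_bottle, specimen_cup, swab_jar, slide_box, screw_dish, filter_ring's own z axis and vertical above 0.6 rad).
It also fails if it takes over 64 s, if anything falls off the work surface, if the arm or the gripper's body presses on something with over 40 N, if the wrist force passes 120 N, or if a joint passes its speed limit or range.

ROBOT

A 6-joint arm with a two-finger parallel gripper is mounted at the origin on the work surface. World frame = base frame: x ahead of the robot, y to its left, z up, the work surface at z = 0. Lengths are in m, angles in rad, forces in N, time in s.
With the tool pointing down it reaches from about 0.375 to 0.9 m from the base axis. Payload 3.1 kg.
Tool frame: the origin (TCP) lies between the finger pads; the fingertips stand 22 mm ahead of it and the grasp point (between the pads) lies 3 mm ahead of it; z points along the fingers, y is the line along which they close (so a half turn about z gives the same grasp; the last joint's range is limited). The gripper opens to 87 mm and grips with 3 to 60 N. Pads are 19 mm wide; open, the fingers measure 117 mm over their backs; the gripper's body (75 mm by 190 mm) begins 51 mm behind the grasp point.
Start: joints at [-1.407, 0.527, 1.433, -0, 1.181, -0.178], TCP at [0.21, -0.589, 0.245] pointing down, gripper open.
Joint ranges: [-3.08, 3.08], [-0.75, 2.2], [0.22, 2.44], [-1.43, 4.57], [0, 2.65], [-2.85, 2.85]. Speed limits (rad/s): [2.79, 2.79, 3.14, 3.14, 3.14, 3.14].

INTERFACE

Orientations are given as a unit quaternion [x, y, z, w].
In Python, from rig import get_obs, camera, get_calibration, hand_in, cut_out gives the robot as it stands.
- The arm moves only by the shell command python3 -m inch 'ROWS' [OPENING] [FORCE]. ROWS is JSON, one flat list of numbers, 6 for each row, row after row: the shift along the tool's x, y, z scaled (see below), then the turn, a rotation vector about the tool's x, y, z scaled (see below). A call has 1 to 20 rows; each row is the pose to reach, as a shift and turn from the pose commanded when the call began, along the tool's axes at that moment; what a row does not reach only later rows make up. The controller multiplies each number of a shift by 0.08 m and each number of a turn by 90 degrees. A row lasts 1/12 s, in which the tool goes at most 41.7 mm and 7.16 degrees, less where a joint would pass 70% of its speed; a pose out of reach is approached as far as the arm can. A call with a number of a shift or a turn outside -1 to 1 is refused whole. A call with a gripper value outside its range is refused whole. OPENING is the finger opening in mm, from 0 to 87, set as the call begins (- or left out, the last holds). The fingers move at their own pace and stop on an object; FORCE is the grip in N (left out, the last holds). Time passes only in rows, so rows that repeat a pose let the fingers close. It gives the time, the measured TCP pose, the force, the opening and the grip force at its end, in the units of the state.
- get_obs(): the state, without advancing time (a new reading comes with each control period).
- camera(name): name is "scene" or "top" or "wrist"; returns the picture (400x640x3 uint8, red, green, blue); there is no depth.
- get_calibration(name): a dict with "vertical_fov" (degrees; the focal length in pixels is half the picture's height over the tangent of half this angle, whatever the lens; pixels are square), "cx", "cy" (the principal point, pixels), "T" (4x4, takes a point from camera to world coordinates). Camera axes: x right, y down, z forward; pixel columns grow to the right and rows downward; lengths in m; the calibration is good to about 2 mm. A picture is of the moment at which its call begins: read the wrist's pose just before it. get_calibration takes no time and is no camera call; for the wrist camera it gives the pose at the moment of the call.
- hand_in(): hands the job in; it is judged then, once.
Trained networks look in the newest picture that a camera, given by its name, has taken for a name from the list of things; names that differ only in an ending like _2 or _b are one class to them, and where a whole thing is asked for, a point or a joint stands for the part that bears it (a point fixed in the world has none). Each returns a list of dicts, best first, with "conf" (0 to 1); they miss things now and then, are a little off and sometimes report something else, mostly with a low value. They report only what shows in the picture. A call takes as long as a camera call. They do not tell look-alikes from the thing itself.
- cut_out(camera, thing): "region" (400x640 bool, what is visible of it) and "bbox" ([left, top, right, bottom] in pixels, round what is visible of it).
The state is a dict: "time": time; "q": joint angles; "joint_velocities": joint speeds; "joint_torque": joint torques, N m; "position": TCP position; "tool_rot": TCP orientation; "ft_force": force on the tool from outside, world axes, zero at the start; "moment": the same for the moment, N m; "grip_width": finger opening in m; "grip_force": force on a finger pad.
Only numpy, scipy, OpenCV 4.12 (cv2) and the standard library are available. Lean on these libraries where they do the work, as an engineer would, in place of code of your own. Each camera call takes 0.05 s, during which the arm holds its last target. There are 200 camera calls.

## Working session

There is one attempt and no reset: what is moved stays moved. The work goes in short steps, Python scripts to look and compute and a shell command to move; the robot and the scene stay as the last step left them, time stands still between calls to the robot, and variables do not carry over. Pictures are saved under pics/ and viewed, at most 10 in all, crops included, and the job is handed in when it is done.

```bash
ls; mkdir -p pics; cat > h.py <<'E'
import numpy as np, cv2
from rig import get_obs, camera, get_calibration, hand_in, cut_out
from scipy.spatial.transform import Rotation as R
def save(im,n): cv2.imwrite(f'pics/{n}.png',im[...,::-1])
def ray(c,uv):
    f=200/np.tan(np.radians(c['vertical_fov'])/2); T=np.array(c['T'])
    uv=np.atleast_2d(uv).astype(float)
    d=np.c_[(uv[:,0]-c['cx'])/f,(uv[:,1]-c['cy'])/f,np.ones(len(uv))]@T[:3,:3].T
    return T[:3,3],d
def onz(c,uv,z):
    o,d=ray(c,uv); return o+d*((z-o[2])/d[:,2])[:,None]
def proj(c,P):
    f=200/np.tan(np.radians(c['vertical_fov'])/2); T=np.array(c['T'])
    p=(np.atleast_2d(P)-T[:3,3])@T[:3,:3]
    return np.c_[c['cx']+f*p[:,0]/p[:,2],c['cy']+f*p[:,1]/p[:,2]]
def totool(target,yaw=None):
    """print shift (scaled) in tool axes; yaw: wanted world direction of tool y (rad, mod pi), tool down"""
    o=get_obs(); Rt=R.from_quat(o['tool_rot']); s=Rt.inv().apply(np.array(target)-o['position'])/0.08
    print('shift',s.round(3))
    if yaw is not None:
        y=Rt.as_matrix()[:,1]; cur=np.arctan2(y[1],y[0])
        d=(yaw-cur+np.pi/2)%np.pi-np.pi/2
        xr=np.array([np.sin(yaw),-np.cos(yaw),0])
        for dd in (d,d-np.sign(d)*np.pi):
            w=cur+dd; ym=np.array([np.cos(w),np.sin(w),0]); zm=np.array([0,0,-1.]); M=np.c_[np.cross(ym,zm),ym,zm]
            print('turn',((Rt.inv()*R.from_matrix(M)).as_rotvec()/(np.pi/2)).round(3), 'q6',o['q'][5])
E
python3 - <<'E'
from h import *
ims=[]
for n in ('scene','top'):
    im=camera(n); save(im,n+'0'); c=get_calibration(n); print(n,np.array(c['T'])[:3,3].round(3),c['vertical_fov'])
    for t in ('lamp_center','cover_collar','socket','oil_bottle','specimen_cup','swab_jar','slide_box','screwdriver','screw_dish','filter_ring'):
        for r in cut_out(n,t):
            ys,xs=np.nonzero(r['region']); m=[xs.mean(),ys.mean()]
            print(t,round(r['conf'],2),np.round(r['bbox']),np.round(m),onz(c,m,0.02)[0].round(3),len(xs))
o=get_obs();print(o)
E
```

```text
pics
scene [1.33  0.059 0.756] 46.4666686368661
lamp_center 0.82 [200. 166. 217. 185.] [209. 176.] [ 0.491 -0.277  0.02 ] 287
lamp_center 0.63 [175. 187. 211. 212.] [192. 200.] [ 0.579 -0.295  0.02 ] 559
cover_collar 0.98 [437. 198. 490. 233.] [462. 215.] [0.591 0.315 0.02 ] 1425
cover_collar 0.9 [232. 182. 290. 223.] [260. 202.] [ 0.575 -0.138  0.02 ] 1324
socket 0.56 [336. 204. 345. 212.] [339. 208.] [0.586 0.043 0.02 ] 109
oil_bottle 0.85 [377. 134. 395. 163.] [388. 147.] [0.355 0.161 0.02 ] 268
oil_bottle 0.44 [296. 181. 373. 256.] [336. 217.] [0.615 0.037 0.02 ] 3701
specimen_cup 0.92 [247. 130. 266. 158.] [258. 142.] [ 0.35 -0.18  0.02] 529
specimen_cup 0.44 [142. 237. 202. 290.] [173. 262.] [ 0.757 -0.285  0.02 ] 2154
slide_box 0.61 [142. 235. 203. 289.] [174. 262.] [ 0.757 -0.285  0.02 ] 2108
screwdriver 0.71 [297. 149. 326. 161.] [312. 153.] [ 0.387 -0.036  0.02 ] 244
screw_dish 0.82 [311. 271. 346. 305.] [327. 287.] [0.802 0.026 0.02 ] 972
filter_ring 0.73 [399. 245. 418. 265.] [409. 256.] [0.715 0.189 0.02 ] 194
top [0.43  0.012 1.545] 42.14935836320446
lamp_center 0.75 [3
[... 1370 characters left out ...]
40652201e+00,  5.27484288e-01,  1.43274231e+00, -5.53173931e-05,
        1.18141928e+00, -1.78481952e-01]), 'joint_velocities': array([ 2.26296027e-03,  4.32165475e-04,  3.98871708e-04,  8.68855111e-05,
       -5.40434966e-04,  5.13720286e-04]), 'joint_torque': array([ 6.88005712e-04, -4.40025365e+01, -1.76986688e+01,  6.34830398e-02,
        5.06162038e-02, -1.70069859e-05]), 'position': array([ 0.21006847, -0.58858366,  0.24454456]), 'tool_rot': array([ 9.85348884e-01,  1.70550801e-01, -2.53983748e-05, -2.67902350e-05]), 'ft_force': array([-0.34234722, -0.47950595,  0.02839394]), 'moment': array([ 0.0400376 ,  0.01183761, -0.02505938]), 'grip_force': 0.0, 'grip_width': 0.08688931935989518}
```

```bash
python3 - <<'E'
import cv2
a=cv2.imread('pics/top0.png')[80:300,170:440]
cv2.imwrite('pics/topc.png',cv2.resize(a,None,fx=2.7,fy=2.7,interpolation=cv2.INTER_CUBIC))
E
```

```text
(no output)
```

View pics/topc.png

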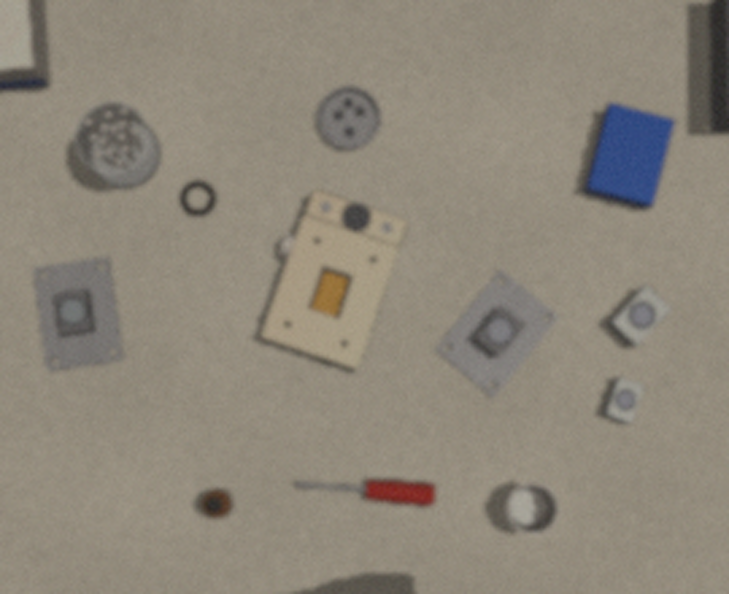

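```bash
python3 - <<'E'
from h import *
c=get_calibration('wrist');o=get_obs();Rt=R.from_quat(o['tool_rot']);T=np.array(c['T'])
print(Rt.inv().apply(T[:3,3]-o['position']).round(4)); print((Rt.inv().as_matrix()@T[:3,:3]).round(3),c['vertical_fov'],c['cx'],c['cy'])
totool([0.485,-0.274,0.245],np.radians(70))
E
```

```text
[ 0.076  -0.     -0.1394]
[[-0.    -0.962 -0.272]
 [ 1.    -0.    -0.   ]
 [ 0.    -0.272  0.962]] 62.89983180620883 314.6818815228144 197.25141621270862
shift [ 4.558 -2.548 -0.006]
turn [-0.    0.    0.44] q6 -0.17848195232932731
turn [-0.   -0.   -1.56] q6 -0.17848195232932731
```

```bash

python3 -m inch '[0.5,-0.28,0,0,0,0, 0.91,-0.51,0,0,0,0, 0.91,-0.51,0,0,0,0]' 87 20 | tail -1
python3 -m inch '[0.5,-0.28,0,0,0,0, 0.91,-0.51,0,0,0,0, 0.91,-0.51,0,0,0,0]' | tail -1
python3 -m inch '[0.5,-0.28,0,0,0,0, 0.91,-0.51,0,0,0,0, 0.91,-0.51,0,0,0,0]' | tail -1
python3 -m inch '[0.5,-0.28,0,0,0,0, 0.91,-0.51,0,0,0,0, 0.91,-0.51,0,0,0,0]' | tail -1
python3 -m inch '[0.5,-0.28,0,0,0,0.08, 0.91,-0.51,0,0,0,0.15, 0.91,-0.51,0,0,0,0.23, 0.91,-0.51,0,0,0,0.31, 0.91,-0.51,0,0,0,0.38, 0.91,-0.51,0,0,0,0.44, 0.91,-0.51,0,0,0,0.44, 0.91,-0.51,0,0,0,0.44]' 
python3 - <<'E'
from h import *
im=camera('wrist'); c=get_calibration('wrist'); save(im,'w1')
for r in cut_out('wrist','lamp_center'):
    cn=cv2.findContours(r['region'].astype(np.uint8),cv2.RETR_EXTERNAL,cv2.CHAIN_APPROX_NONE)[0]; cn=max(cn,key=cv2.contourArea)
    print(r['conf'],r['bbox'],cv2.minAreaRect(cn))
E
```

```text
grip_force: 0.0
grip_force: 0.0
grip_force: 0.0
grip_force: 0.0
time: 2.77
position: [0.4842, -0.2747, 0.2446]
tool_rot: [0.985, -0.172, -0.0, 0.0]
ft_force: [-0.2, -0.9, 0.1]
grip_width: 0.0869
grip_force: 0.0
0.75 [281.8, 51.0, 330.9, 120.6] ((303.3707275390625, 86.63658142089844), (39.26225280761719, 60.10334396362305), 20.2248592376709)
0.71 [306.0, 152.2, 330.3, 191.5] ((318.0, 172.5), (41.0, 26.0), 90.0)
```

View pics/w1.png

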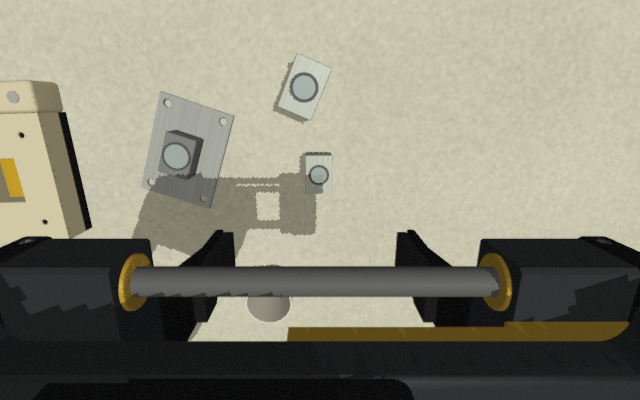

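```bash
python3 - <<'E'
from h import *
c=get_calibration('wrist'); print(onz(c,[[318.5,174.5]],0.026).round(4), get_obs()['position'].round(4))
im=cv2.imread('pics/w1.png'); a=im[140:205,285:350]; cv2.imwrite('pics/w1c.png',cv2.resize(a,None,fx=9,fy=9,interpolation=cv2.INTER_CUBIC))
E
```

```text
[[ 0.4836 -0.2778  0.026 ]] [ 0.4841 -0.2746  0.2446]
```

View pics/w1c.png

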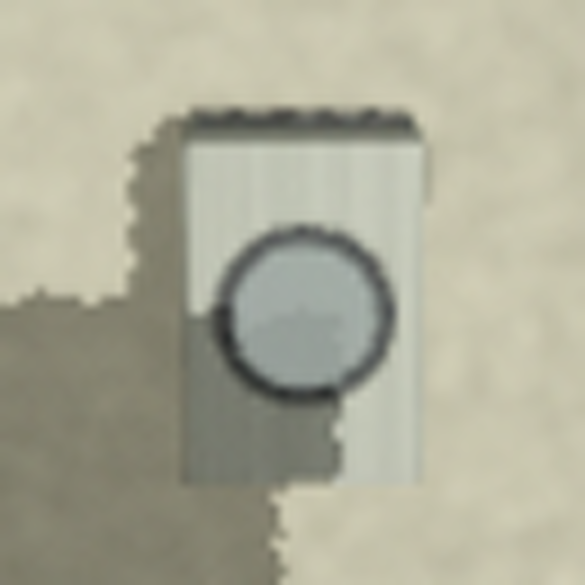

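```bash

python3 -m inch '[0,0.02,0.5,0,0,0, 0.01,0.04,1,0,0,0, 0.01,0.04,1,0,0,0]' 60| tail -1
python3 -m inch '[0,0,0.5,0,0,0, 0,0,1,0,0,0, 0,0,1,0,0,0]' | tail -1
python3 -m inch '[0,0,0.25,0,0,0, 0,0,0.42,0,0,0, 0,0,0.545,0,0,0, 0,0,0.545,0,0,0,0,0,0.545,0,0,0]'
python3 -m inch '[0,0,0,0,0,0,0,0,0,0,0,0,0,0,0,0,0,0,0,0,0,0,0,0,0,0,0,0,0,0]' 20 25
```

```text
grip_force: 0.0
grip_force: 0.0
time: 3.78
position: [0.4847, -0.278, 0.0428]
tool_rot: [0.985, -0.173, 0.001, 0.001]
ft_force: [0.5, 0.7, 0.9]
grip_width: 0.0603
grip_force: 0.0
time: 4.2
position: [0.4842, -0.2775, 0.0414]
tool_rot: [0.985, -0.173, 0.0, 0.0]
ft_force: [-0.1, -0.1, 1.0]
grip_width: 0.0345
grip_force: 0.0
```

```bash

python3 -m inch '[0,0,0,0,0,0,0,0,0,0,0,0,0,0,0,0,0,0,0,0,0,0,0,0]'
python3 -m inch '[0,0,-0.2,0,0,0, 0,0,-0.6,0,0,0, 0,0,-1,0,0,0, 0,0,-1,0,0,0]'
python3 -m inch '[0,0,-0.5,0,0,0, 0,0,-1,0,0,0, 0,0,-1,0,0,0]'
python3 - <<'E'
from h import *
totool([0.59,0.04,0.21],np.radians(71))
E
```

```text
time: 4.53
position: [0.4841, -0.2775, 0.0412]
tool_rot: [0.985, -0.173, 0.0, 0.0]
ft_force: [-1.2, -0.3, 4.1]
grip_width: 0.0299
grip_force: 25.0
time: 4.87
position: [0.4868, -0.2795, 0.1256]
tool_rot: [0.985, -0.173, 0.004, 0.002]
ft_force: [0.7, -1.1, 0.4]
grip_width: 0.0298
grip_force: 25.0
time: 5.12
position: [0.4875, -0.2801, 0.2069]
tool_rot: [0.985, -0.173, 0.006, 0.003]
ft_force: [1.0, -1.4, 1.2]
grip_width: 0.0295
grip_force: 25.0
shift [-0.16  -4.198 -0.06 ]
turn [ 0.003 -0.008 -0.011] q6 1.1984390289970817
turn [-0.012 -0.005  1.989] q6 1.1984390289970817
```

```bash

python3 -m inch '[-0.02,-0.4,0,0,0,0, -0.03,-0.84,0,0,0,0, -0.03,-0.84,0,0,0,0]' | tail -1
python3 -m inch '[-0.02,-0.4,0,0,0,0, -0.03,-0.84,0,0,0,0, -0.03,-0.84,0,0,0,0]' | tail -1
python3 -m inch '[-0.02,-0.4,0,0,0,0, -0.03,-0.84,0,0,0,0, -0.03,-0.84,0,0,0,0]' | tail -1
python3 -m inch '[-0.02,-0.4,0,0,0,0, -0.03,-0.84,0,0,0,0, -0.03,-0.84,0,0,0,0]' | tail -1
python3 -m inch '[-0.02,-0.4,0,0,0,0, -0.03,-0.84,0,0,0,0, -0.03,-0.84,0,0,0,0, -0.03,-0.84,0,0,0,0,-0.03,-0.84,0,0,0,0]'
python3 - <<'E'
from h import *
im=camera('wrist'); c=get_calibration('wrist'); save(im,'w2')
import pickle; pickle.dump((c,get_obs()),open('w2.pkl','wb'))
for r in cut_out('wrist','socket'): print(r['conf'],r['bbox'])
E
```

```text
grip_force: 25.0
grip_force: 25.0
grip_force: 25.0
grip_force: 25.0
time: 6.53
position: [0.5868, 0.0419, 0.2001]
tool_rot: [0.985, -0.173, -0.001, 0.0]
ft_force: [0.4, -0.1, -0.7]
grip_width: 0.0294
grip_force: 25.0
0.68 [295.9, 155.4, 327.4, 196.4]
0.38 [114.4, 102.6, 155.9, 143.9]
```

View pics/w2.png

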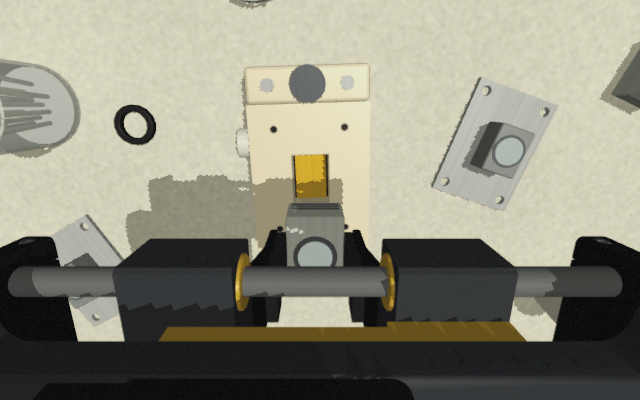

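```bash
cat >> h.py <<'E'
def holes(im,c,guess,w=7,z=0.04):
    g=cv2.cvtColor(im,cv2.COLOR_RGB2GRAY).astype(float); out=[]
    for u,v in guess:
        p=g[v-w:v+w+1,u-w:u+w+1]; th=(np.median(p)+p.min())/2; m=np.clip(th-p,0,None)
        yy,xx=np.mgrid[v-w:v+w+1,u-w:u+w+1]; out.append([(m*xx).sum()/m.sum(),(m*yy).sum()/m.sum()])
    return np.array(out),onz(c,out,z)
def fit(P,L):
    """2D rigid fit: P≈c+R(yaw)L"""
    P=P[:,:2];L=np.array(L,float);pc=P.mean(0);lc=L.mean(0);A=P-pc;B=L-lc
    yaw=np.arctan2((B[:,0]*A[:,1]-B[:,1]*A[:,0]).sum(),(A*B).sum())
    M=np.array([[np.cos(yaw),-np.sin(yaw)],[np.sin(yaw),np.cos(yaw)]]); c=pc-M@lc
    return c,yaw,np.linalg.norm(P-(c+L@M.T),axis=1)
E
python3 - <<'E'
from h import *
import pickle
c,o=pickle.load(open('w2.pkl','rb')); im=cv2.imread('pics/w2.png')[...,::-1].copy()
px,P=holes(im,c,[(274,129),(344,127)],6); print(px.round(1),P.round(4))
cc,yaw,res=fit(P,[(.048,.032),(.048,-.032)]); print(cc.round(4),np.degrees(yaw),res)
s=np.array([[np.cos(yaw),-np.sin(yaw)],[np.sin(yaw),np.cos(yaw)]])
L=np.array([[.024,.017],[.024,-.017],[-.024,-.017],[-.024,.017],[-.048,.032],[-.048,-.032]])
print(proj(c,np.c_[cc+L@s.T,np.full(6,.04)]).round(1)) 
y=R.from_quat(o['tool_rot']).as_matrix(); print('tool x yaw',np.degrees(np.arctan2(y[1,0],y[0,0])),o['position'],np.degrees(np.arccos(-y[2,2])))
a=im[110:290,230:400]; save(cv2.resize(a,None,fx=3.3,fy=3.3,interpolation=cv2.INTER_CUBIC),'w2c')
E
```

```text
[[273.2 129. ]
 [344.  126.6]] [[ 0.6509  0.0587  0.04  ]
 [ 0.6311 -0.0018  0.04  ]]
[0.5954 0.0434] -18.13704909344305 [0.00015959 0.00015959]
[[291.1 155.1]
 [328.1 153.9]
 [329.1 203.9]
 [293.7 205. ]
 [279.6 228.8]
 [345.  226.8]]
tool x yaw -19.98013343826596 [0.58682316 0.04143351 0.20027777] 0.09007498329629807
```

View pics/w2c.png

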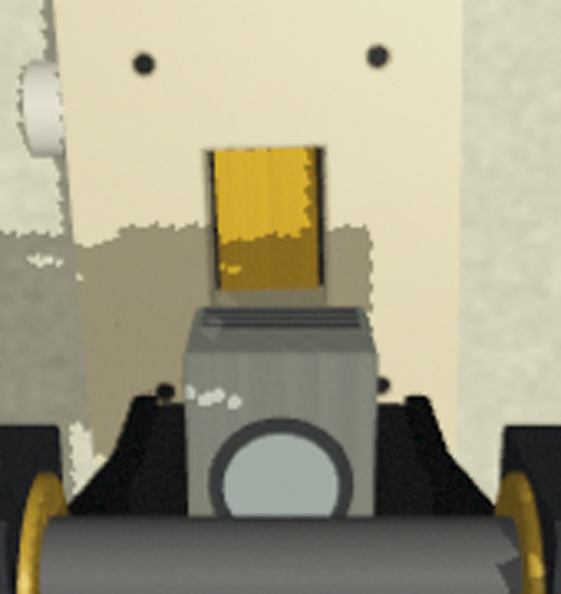

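```bash
python3 - <<'E'
from h import *
import pickle
c,o=pickle.load(open('w2.pkl','rb'))
px=[[273.2,129],[344,126.6],[346.1,227],[280.3,228.8]]
P=onz(c,px,.04); cc,yaw,res=fit(P,[(.048,.032),(.048,-.032),(-.048,-.032),(-.048,.032)]); print(cc.round(4),np.degrees(yaw),res.round(4))
np.save('base.npy',[*cc,yaw])
Rt=R.from_quat(o['tool_rot'])
E1=onz(c,[[286.4,216.7],[343.9,216.7]],.1858); print('far edge in tool',Rt.inv().apply(E1-o['position']).round(4))
print('turn deg',np.degrees(yaw)+19.98)
totool([*cc,0.10],yaw+np.pi/2)
E
```

```text
[0.5952 0.043 ] -17.800404242828844 [0.0002 0.0004 0.0005 0.0002]
far edge in tool [[ 0.022  -0.015   0.0144]
 [ 0.022   0.0136  0.0145]]
turn deg 2.179595757171157
shift [ 0.092 -0.057  1.256]
turn [ 0.     0.001 -0.025] q6 1.801052670593054
turn [ 1.000e-03 -1.000e-03  1.975e+00] q6 1.801052670593054
```

```bash

python3 -m inch '[0.04,-0.03,0.4,0,0,-0.012, 0.09,-0.06,0.8,0,0,-0.025, 0.09,-0.06,0.95,0,0,-0.025, 0.09,-0.06,1,0,0,-0.025, 0.09,-0.06,1,0,0,-0.025, 0.09,-0.06,1,0,0,-0.025]' | tail -1
python3 - <<'E'
from h import *
im=camera('wrist'); c=get_calibration('wrist'); save(im,'w3')
b=np.load('base.npy'); o=get_obs(); print(o['position'],o['ft_force']); totool([*b[:2],0.066],b[2]+np.pi/2)
E
```

```text
grip_force: 25.0
[0.59674833 0.04406767 0.12236526] [ 0.61295945  0.05400762 -1.07526192]
shift [-0.016  0.019  0.705]
turn [-0.    -0.002  0.001] q6 1.7677778238744655
turn [ 0.003 -0.    -1.999] q6 1.7677778238744655
```

View pics/w3.png

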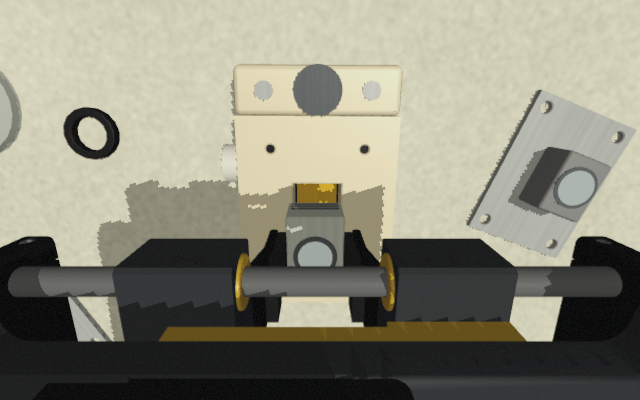

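```bash
python3 - <<'E'
from h import *
im=cv2.imread('pics/w3.png')[...,::-1].copy(); c=get_calibration('wrist'); b=np.load('base.npy')
px,P=holes(im,c,[(270,149),(365,149)],8); cc,yaw,res=fit(P,[(.048,.032),(.048,-.032)]); print(px.round(1),cc.round(4),np.degrees(yaw),res.round(4),b)
Rt=R.from_quat(get_obs()['tool_rot']).inv()
print('recess in tool',(Rt.apply(np.r_[cc,.04]-get_obs()['position'])).round(4))
row=im[235,270:360].astype(int).sum(1); print(row)
E
```

```text
[[269.9 148.3]
 [364.  148.9]] [0.5959 0.044 ] -18.107636866026283 [0.0002 0.0002] [ 0.595212    0.04298672 -0.31067566]
recess in tool [-0.001   0.0003  0.0824]
[ 47  19  45  39  37  35  39  62  78  75  65  74  54  68  67  93 316 358
 366 368 368 372 375 378 376 376 372 377 373 375 372 371 375 381 383 377
 374 368 372 368 369 372 370 359 355 358 364 368 380 379 379 376 373 373
 372 368 377 378 382 383 381 378 374 367 371 364 366 374 376 379 380 381
 366 343 179  76  47  67  52  60  48  63  62  57  25  32  45  43  47  49]
```

```bash

python3 -m inch '[-0.01,0.01,0.2,0,0,0, -0.014,0.01,0.35,0,0,0, -0.014,0.01,0.45,0,0,0, -0.014,0.01,0.45,0,0,0, -0.014,0.01,0.45,0,0,0]' 
python3 - <<'E'
from h import *
im=camera('wrist'); c=get_calibration('wrist'); save(im,'w4'); o=get_obs()
px,P=holes(im,c,[tuple(int(round(x)) for x in p) for p in proj(c,[[0.6505+.0005,.0590,.04],[.6309,-.002,.04]])],9); cc,yaw,res=fit(P,[(.048,.032),(.048,-.032)]); print(px,cc.round(4),np.degrees(yaw),res)
print('recess in tool',(R.from_quat(o['tool_rot']).inv().apply(np.r_[cc,.04]-o['position'])).round(4),o['position'])
save(cv2.resize(im[60:260,220:420],None,fx=3,fy=3,interpolation=cv2.INTER_CUBIC),'w4c')
E
```

```text
time: 7.6
position: [0.5943, 0.0442, 0.0848]
tool_rot: [0.988, -0.154, -0.0, 0.0]
ft_force: [0.7, 0.1, -0.9]
grip_width: 0.0298
grip_force: 25.0
[[260.63833922 152.95300353]
 [373.03749757 153.72430542]] [0.5959 0.0438] -18.119793284971657 [0.00023321 0.00023321]
recess in tool [ 0.0012 -0.      0.0452] [0.5947887  0.04417746 0.08520609]
```

View pics/w4c.png

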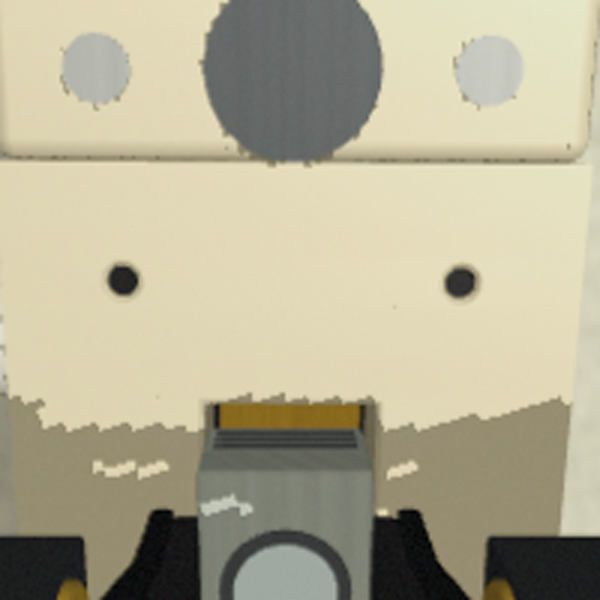

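```bash
python3 - <<'E'
from h import *
c=get_calibration('wrist'); o=get_obs(); Rt=R.from_quat(o['tool_rot']).inv()
f=lambda px,z: Rt.apply(onz(c,px,z)-o['position']).round(4)
print(o['position'],f([[286,216.7],[344.7,216.7]],o['position'][2]-.0152),f([[288.3,194],[346,194]],.04), f([[260.6,153],[373,153.7]],.04))
E
```

```text
[0.5947887  0.04417746 0.08520609] [[ 0.0218 -0.0152  0.0152]
 [ 0.0218  0.0141  0.0152]] [[ 0.0253 -0.0163  0.0452]
 [ 0.0253  0.0174  0.0452]] [[ 0.0494 -0.0315  0.0452]
 [ 0.0489  0.0321  0.0452]]
```

```bash

python3 -m inch '[0.019,0.012,0,0,0,0.004, 0.019,0.012,0,0,0,0.004, 0.019,0.012,0.06,0,0,0.004, 0.019,0.012,0.12,0,0,0.004, 0.019,0.012,0.18,0,0,0.004, 0.019,0.012,0.23,0,0,0.004, 0.019,0.012,0.25,0,0,0.004, 0.019,0.012,0.25,0,0,0.004, 0.019,0.012,0.25,0,0,0.004]' 
```

```text
time: 8.4
position: [0.5956, 0.0428, 0.0647]
tool_rot: [0.988, -0.157, -0.0, 0.0]
ft_force: [0.1, 0.0, -1.2]
grip_width: 0.0298
grip_force: 25.0
```

```bash

python3 -m inch '[0,0,0.015,0,0,0,0,0,0.015,0,0,0]' 
python3 -m inch '[0,0,0,0,0,0,0,0,0,0,0,0,0,0,0,0,0,0,0,0,0,0,0,0]' 42
python3 -m inch '[0,0,-0.2,0,0,0, 0,0,-0.4,0,0,0,0,0,-0.4,0,0,0]' 
python3 -m inch '[0,0,0,0,0,0,0,0,0,0,0,0,0,0,0,0,0,0,0,0,0,0,0,0,0,0,0,0,0,0,0,0,0,0,0,0,0,0,0,0,0,0,0,0,0,0,0,0]' 0 10
python3 - <<'E'
from h import *
im=camera('wrist'); save(cv2.resize(im[100:300,200:440],None,fx=2.5,fy=2.5,interpolation=cv2.INTER_CUBIC),'w5c')
totool([0.5956,0.0428,0.065])
E
```

```text
time: 8.57
position: [0.5958, 0.0428, 0.0638]
tool_rot: [0.988, -0.157, 0.0, -0.0]
ft_force: [0.4, 0.3, -0.9]
grip_width: 0.0296
grip_force: 25.0
time: 8.9
position: [0.5958, 0.0428, 0.064]
tool_rot: [0.988, -0.157, 0.0, -0.0]
ft_force: [-0.3, -0.7, 0.3]
grip_width: 0.0409
grip_force: 0.0
time: 9.15
position: [0.5977, 0.0426, 0.0984]
tool_rot: [0.988, -0.157, 0.003, -0.0]
ft_force: [0.9, -0.6, -0.0]
grip_width: 0.042
grip_force: 0.0
time: 9.82
position: [0.5956, 0.0428, 0.0955]
tool_rot: [0.988, -0.157, -0.0, -0.0]
ft_force: [0.4, 0.8, 0.2]
grip_width: 0.0018
grip_force: 0.0
shift [-0.    -0.     0.383]
```

View pics/w5c.png

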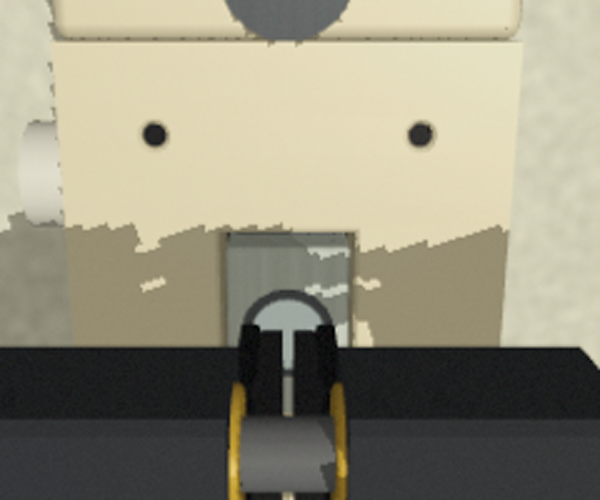

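```bash

python3 -m inch '[0,0,0.15,0,0,0, 0,0,0.28,0,0,0, 0,0,0.32,0,0,0, 0,0,0.34,0,0,0,0,0,0.36,0,0,0,0,0,0.38,0,0,0,0,0,0.39,0,0,0,0,0,0.39,0,0,0]'
python3 -m inch '[0,0,0.01,0,0,0, 0,0,0.02,0,0,0, 0,0,0.03,0,0,0, 0,0,0.03,0,0,0,0,0,0.03,0,0,0]'
```

```text
time: 10.53
position: [0.5954, 0.0428, 0.0644]
tool_rot: [0.988, -0.157, -0.0, -0.0]
ft_force: [-0.3, -0.5, 0.8]
grip_width: 0.0001
grip_force: 0.0
time: 10.95
position: [0.5957, 0.0428, 0.0624]
tool_rot: [0.988, -0.157, 0.0, -0.0]
ft_force: [-1.2, 0.2, 5.1]
grip_width: 0.0008
grip_force: 2.5
```

```bash

python3 -m inch '[0,0,0.005,0,0,0, 0,0,0.01,0,0,0, 0,0,0.01,0,0,0]'
python3 -m inch '[0,0,0.005,0,0,0, 0,0,0.01,0,0,0, 0,0,0.01,0,0,0]'
```

```text
time: 11.2
position: [0.5958, 0.0428, 0.0624]
tool_rot: [0.988, -0.157, 0.0, -0.0]
ft_force: [-3.1, 0.4, 9.4]
grip_width: 0.0003
grip_force: 4.9
time: 11.45
position: [0.5958, 0.0428, 0.0623]
tool_rot: [0.988, -0.157, 0.0, 0.0]
ft_force: [-4.5, 0.4, 14.9]
grip_width: 0.0003
grip_force: 7.1
```

```bash

python3 -m inch '[0,0,-0.2,0,0,0, 0,0,-0.6,0,0,0, 0,0,-1,0,0,0, 0,0,-1,0,0,0]' |tail -1
python3 -m inch '[0,0,-0.5,0,0,0, 0,0,-1,0,0,0, 0,0,-1,0,0,0]' 80 25|tail -1
python3 - <<'E'
from h import *
o=get_obs(); im=camera('wrist'); c=get_calibration('wrist'); save(im,'w6')
totool([0.565,0.322,0.245],np.radians(98)); print(o['q'],o['position'])
E
```

```text
grip_force: 0.0
grip_force: 0.0
shift [-1.489 -3.19  -0.263]
turn [ 0.    -0.007 -0.29 ] q6 1.770905221192279
turn [-0.01 -0.    1.71] q6 1.770905221192279
[-1.15002410e-01  5.10479838e-01  1.52053162e+00  2.17659518e-04
  1.09440257e+00  1.77084940e+00] [0.60098213 0.04237257 0.22761241]
```

View pics/w6.png

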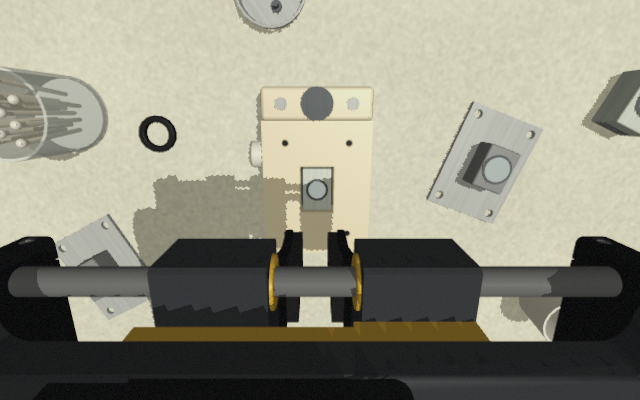

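```bash

python3 -m inch '[-0.18,-0.4,-0.03,0,0,0, -0.37,-0.8,-0.06,0,0,0, -0.37,-0.8,-0.06,0,0,0]' |tail -1
python3 -m inch '[-0.18,-0.4,-0.03,0,0,0, -0.37,-0.8,-0.06,0,0,0, -0.37,-0.8,-0.06,0,0,0]' |tail -1
python3 -m inch '[-0.18,-0.4,-0.03,0,0,0, -0.37,-0.8,-0.06,0,0,0, -0.37,-0.8,-0.06,0,0,0]' |tail -1
python3 -m inch '[-0.18,-0.4,-0.03,0,0,-0.07, -0.37,-0.8,-0.06,0,0,-0.14, -0.37,-0.8,-0.06,0,0,-0.22,-0.37,-0.8,-0.06,0,0,-0.29,-0.37,-0.8,-0.06,0,0,-0.29,-0.37,-0.8,-0.06,0,0,-0.29]'
python3 - <<'E'
from h import *
im=camera('wrist'); c=get_calibration('wrist'); save(im,'w7')
import pickle; pickle.dump((c,get_obs()),open('w7.pkl','wb'))
for r in cut_out('wrist','cover_collar'): print(r['conf'],r['bbox'])
E
```

```text
grip_force: 0.0
grip_force: 0.0
grip_force: 0.0
time: 13.33
position: [0.5623, 0.3223, 0.2384]
tool_rot: [0.998, 0.069, -0.001, 0.0]
ft_force: [0.5, -0.5, -0.3]
grip_width: 0.0802
grip_force: 0.0
0.92 [277.1, 115.1, 357.1, 216.8]
0.45 [627.8, 223.3, 640.0, 250.6]
0.22 [347.7, 1.5, 450.2, 43.0]
```

View pics/w7.png

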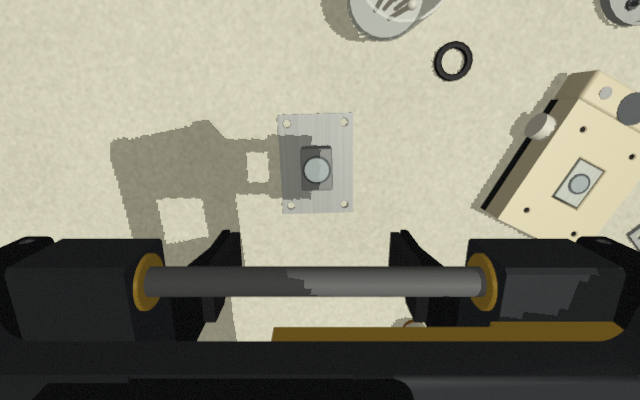

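```bash
cat >> h.py <<'E'
def wholes(im,c,guess,w=6,z=0.0025):
    s=im[...,0].astype(float)-im[...,2]; out=[]
    for u,v in guess:
        p=s[v-w:v+w+1,u-w:u+w+1]; m=(p>(np.median(p)+np.percentile(p,97))/2).astype(np.uint8)
        n,l,st,ce=cv2.connectedComponentsWithStats(m); k=min(range(1,n),key=lambda k:np.hypot(*(ce[k]-w))-0.2*min(st[k,4],30))
        out.append(ce[k]+[u-w,v-w]); print(st[k,4],end=' ')
    return np.array(out),onz(c,out,z)
E
python3 - <<'E'
from h import *
import pickle
c,o=pickle.load(open('w7.pkl','rb')); im=cv2.imread('pics/w7.png')[...,::-1].copy()
px,P=wholes(im,c,[(287,125),(345,122),(348,205),(291,207)],5)
cc,yaw,res=fit(P,[(.048,.032),(.048,-.032),(-.048,-.032),(-.048,.032)]); print(px.round(1),cc.round(4),np.degrees(yaw),res.round(4))
Rt=R.from_quat(o['tool_rot'])
print(onz(c,[[316.5,170]],.032)) # window
np.save('cov.npy',[*cc,yaw]); totool([*cc,0.10],yaw+np.pi/2); print(get_obs()['position'])
E
```

```text
47 47 24 33 [[286.3 123.2]
 [343.2 121.4]
 [344.6 203.2]
 [290.9 204.8]] [0.5712 0.3217] 9.842464420129602 [0.0001 0.0003 0.0004 0.0003]
[[0.57064007 0.32157074 0.032     ]]
shift [0.108 0.018 1.737]
turn [ 0.     0.001 -0.022] q6 1.7815571665111705
turn [ 1.000e-03 -0.000e+00  1.978e+00] q6 1.7815571665111705
[0.56255784 0.32203538 0.23894167]
```

```bash

python3 -m inch '[0.05,0.01,0.5,0,0,-0.02, 0.105,0.02,1,0,0,-0.022, 0.105,0.02,1,0,0,-0.022]' |tail -1
python3 -m inch '[0,0,0.4,0,0,0, 0,0,0.8,0,0,0, 0,0,0.9,0,0,0,0,0,0.9,0,0,0,0,0,0.9,0,0,0]'
python3 - <<'E'
from h import *
b=np.load('cov.npy'); totool([*b[:2],0.031],b[2]+np.pi/2); o=get_obs(); print(o['position'])
im=camera('wrist'); c=get_calibration('wrist'); save(im,'w8')
M=lambda y:np.array([[np.cos(y),-np.sin(y)],[np.sin(y),np.cos(y)]])
g=proj(c,np.c_[b[:2]+np.array([(.048,.032),(.048,-.032)])@M(b[2]).T,[.0025]*2]).round().astype(int); print(g)
px,P=wholes(im,c,[tuple(x) for x in g],14); print(px,fit(P,[(.048,.032),(.048,-.032)]),b)
E
```

```text
grip_force: 0.0
time: 14.1
position: [0.5718, 0.3225, 0.0892]
tool_rot: [0.996, 0.087, 0.001, -0.0]
ft_force: [0.9, -0.6, 0.4]
grip_width: 0.0802
grip_force: 0.0
shift [-0.01   0.009  0.727]
turn [-0.    -0.001  0.001] q6 1.7405047815711163
turn [ 1.000e-03 -0.000e+00 -1.999e+00] q6 1.7405047815711163
[0.57183128 0.32252142 0.08919305]
[[271 149]
 [363 149]]
120 118 [[269.84166667 148.15833333]
 [362.33050847 148.6440678 ]] (array([0.57173461, 0.32239608]), np.float64(0.168595641745785), array([3.4694453e-05, 3.4694453e-05])) [0.5712086  0.32171641 0.17178341]
```

```bash

python3 -m inch '[0,0,0.3,0,0,0, 0,0,0.5,0,0,0, 0,0,0.65,0,0,0,0,0,0.72,0,0,0,0,0,0.72,0,0,0,0,0,0.72,0,0,0]'
python3 -m inch '[0,0,0,0,0,0,0,0,0,0,0,0,0,0,0,0,0,0,0,0,0,0,0,0,0,0,0,0,0,0,0,0,0,0,0,0,0,0,0,0,0,0,0,0,0,0,0,0,0,0,0,0,0,0]' 25 50
```

```text
time: 14.65
position: [0.5718, 0.3228, 0.0312]
tool_rot: [0.996, 0.087, 0.001, -0.0]
ft_force: [-0.1, -0.1, 0.4]
grip_width: 0.08
grip_force: 0.0
time: 15.4
position: [0.5711, 0.3224, 0.0301]
tool_rot: [0.996, 0.087, -0.0, 0.0]
ft_force: [-0.1, 0.4, 0.3]
grip_width: 0.0336
grip_force: 50.0
```

```bash

python3 -m inch '[0,0,-0.15,0,0,0, 0,0,-0.4,0,0,0, 0,0,-0.7,0,0,0,0,0,-1,0,0,0,0,0,-1,0,0,0]'
python3 -m inch '[0,0,-0.3,0,0,0, 0,0,-0.6,0,0,0,0,0,-0.8,0,0,0,0,0,-0.8,0,0,0,0,0,-0.8,0,0,0,0,0,-0.8,0,0,0]'
python3 - <<'E'
from h import *
b=np.load('base.npy'); totool([.5956,.0434,0.165],np.radians(72)); o=get_obs()
im=camera('wrist'); c=get_calibration('wrist'); save(im,'w9'); Rt=R.from_quat(o['tool_rot'])
L=np.array([(.048,-.032,.0276),(.048,.032,.0276)])  # tool frame, plate mid-thickness
g=proj(c,o['position']+Rt.apply(L)).round().astype(int); print(g)
E
```

```text
time: 15.82
position: [0.5742, 0.3238, 0.1157]
tool_rot: [0.996, 0.087, 0.005, -0.001]
ft_force: [0.7, 0.4, -0.3]
grip_width: 0.0337
grip_force: 50.0
time: 16.32
position: [0.5698, 0.322, 0.1725]
tool_rot: [0.996, 0.087, -0.002, 0.0]
ft_force: [0.1, 0.4, -2.2]
grip_width: 0.0337
grip_force: 50.0
shift [-0.288  3.485  0.097]
turn [0.001 0.002 0.311] q6 1.740019975181835
turn [-3.000e-03  1.000e-03 -1.689e+00] q6 1.740019975181835
[[253 161]
 [378 161]]
```

```bash

python3 -m inch '[-0.03,0.4,0,0,0,0, -0.07,0.86,0,0,0,0, -0.07,0.86,0,0,0,0]' |tail -1
python3 -m inch '[-0.03,0.4,0,0,0,0, -0.07,0.86,0,0,0,0, -0.07,0.86,0,0,0,0]' |tail -1
python3 -m inch '[-0.03,0.4,0,0,0,0, -0.07,0.86,0,0,0,0, -0.07,0.86,0,0,0,0]' |tail -1
python3 -m inch '[-0.03,0.3,0,0,0,0.06, -0.07,0.6,0,0,0,0.12, -0.07,0.86,0,0,0,0.18, -0.07,0.86,0,0,0,0.25, -0.07,0.86,0,0,0,0.311,-0.07,0.86,0,0,0,0.311,-0.07,0.86,0,0,0,0.311,-0.07,0.86,0,0,0,0.311,-0.07,0.86,0,0,0,0.311]'
cat > m.py <<'E'
from h import *
import sys
o=get_obs(); c=get_calibration('wrist'); im=camera('wrist'); save(im,sys.argv[1]); Rt=R.from_quat(o['tool_rot'])
s=im[...,0].astype(float)-im[...,2]
g=cv2.cvtColor(im,cv2.COLOR_RGB2GRAY)
L=np.array([(.048,-.032,.0276),(.048,.032,.0276)]); pg=proj(c,o['position']+Rt.apply(L)).round().astype(int); print('guess',pg)
w=16
for u,v in pg:
    p=im[v-w:v+w+1,u-w:u+w+1]; print('gray/RB along row',g[v,u-w:u+w+1].tolist(), s[v,u-w:u+w+1].astype(int).tolist())
t=proj(c,np.c_[[[.6412+.0,.0590],[.6212,-.002]],[.04,.04]]); 
print(o['position']); totool([.5956,.0434,0.080],np.radians(72))
E
python3 m.py w10
```

```text
grip_force: 50.0
grip_force: 50.0
grip_force: 50.0
time: 17.87
position: [0.5965, 0.048, 0.1737]
tool_rot: [0.988, -0.155, -0.0, 0.0]
ft_force: [0.1, -0.2, -1.8]
grip_width: 0.0337
grip_force: 50.0
guess [[254 161]
 [379 161]]
gray/RB along row [181, 183, 186, 190, 180, 171, 107, 110, 137, 141, 141, 142, 141, 141, 141, 141, 140, 141, 144, 146, 147, 146, 146, 142, 159, 181, 183, 182, 182, 182, 182, 180, 182] [8, 9, 8, 8, 7, 8, 5, 9, 16, 16, 16, 17, 17, 17, 15, 17, 17, 17, 34, 37, 37, 38, 37, 21, 10, 9, 8, 8, 7, 7, 7, 6, 9]
gray/RB along row [189, 190, 191, 191, 192, 179, 209, 222, 223, 224, 223, 223, 223, 223, 224, 224, 224, 224, 224, 225, 224, 203, 125, 119, 138, 185, 191, 192, 192, 190, 189, 189, 190] [8, 9, 9, 8, 8, 8, 35, 41, 43, 42, 42, 42, 41, 42, 43, 42, 43, 42, 43, 42, 42, 38, 25, 5, 7, 8, 8, 9, 9, 8, 9, 9, 9]
[0.59652806 0.04799431 0.17366964]
shift [0.006 0.058 1.173]
turn [0.    0.    0.001] q6 1.776695450111787
turn [-1.000e-03  0.000e+00 -1.999e+00] q6 1.776695450111787
```

```bash
cat > m2.py <<'E'
from h import *
import sys
def plate(im,c,o,w=17):
    Rt=R.from_quat(o['tool_rot']); s=im[...,0].astype(float)-im[...,2]; g=cv2.cvtColor(im,cv2.COLOR_RGB2GRAY).astype(float)
    L=np.array([(.048,-.032,.0251),(.048,.032,.0251)]); pg=proj(c,o['position']+Rt.apply(L)).round().astype(int); out=[]
    for u,v in pg:
        sl=np.s_[v-w:v+w+1,u-w:u+w+1]; m=((np.abs(g[sl]-np.median(g[sl][:,:5]))>22)|(s[sl]>14)).astype(np.uint8)
        m=cv2.morphologyEx(m,cv2.MORPH_CLOSE,np.ones((3,3)))
        n,l,st,ce=cv2.connectedComponentsWithStats(m); k=l[w,w] or 1+st[1:,4].argmax()
        x,y,ww,hh,a=st[k]; print('blob',x,y,ww,hh,a); out.append([u-w+x+(ww-1)/2,v-w+y+(hh-1)/2])
    # intersect with plane tool z=.0251
    oo,d=ray(c,out); a=Rt.inv().apply(oo-o['position']); b=Rt.inv().apply(d); P=a+b*((.0251-a[2])/b[:,2])[:,None]
    print(np.round(out,1),P.round(4)); return P
if __name__=='__main__':
    o=get_obs(); c=get_calibration('wrist'); plate(cv2.imread(f'pics/{sys.argv[1]}.png')[...,::-1].copy(),c,o)
E
python3 m2.py w10
```

```text
blob 8 9 19 19 279
blob 6 9 19 19 293
[[253. 162.]
 [378. 162.]] [[ 0.0477 -0.0322  0.0251]
 [ 0.0476  0.0312  0.0251]]
```

```bash

python3 -m inch '[0,0.02,0.2,0,0,0.003, 0.01,0.06,0.4,0,0,0.003, 0.01,0.062,0.6,0,0,0.003, 0.01,0.062,0.8,0,0,0.003, 0.01,0.062,0.9,0,0,0.003, 0.01,0.062,0.9,0,0,0.003, 0.01,0.062,0.9,0,0,0.003]'
python3 -m inch '[0,0,0.06,0,0,0,0,0,0.12,0,0,0,0,0,0.18,0,0,0,0,0,0.24,0,0,0,0,0,0.24,0,0,0,0,0,0.24,0,0,0,0,0,0.24,0,0,0]'
python3 - <<'E'
from h import *
from m2 import plate
o=get_obs(); c=get_calibration('wrist'); im=camera('wrist'); save(im,'w11'); print(o['position'],R.from_quat(o['tool_rot']).as_matrix()[:,0].round(4))
P=plate(im,c,o)
g=cv2.cvtColor(im,cv2.COLOR_RGB2GRAY)
L=np.array([(.048,-.032,.0251),(.048,.032,.0251)]); pg=proj(c,o['position']+R.from_quat(o['tool_rot']).apply(L)).round().astype(int)
for u,v in pg: print(pg,'\n',g[v-12:v+13:2,u-13:u+14:1])
E
```

```text
time: 18.5
position: [0.5961, 0.0428, 0.102]
tool_rot: [0.987, -0.158, -0.0, 0.0]
ft_force: [-0.6, -0.4, -2.2]
grip_width: 0.0336
grip_force: 50.0
time: 19.08
position: [0.5962, 0.0426, 0.083]
tool_rot: [0.987, -0.159, 0.0, -0.0]
ft_force: [-0.3, 0.4, -1.4]
grip_width: 0.0335
grip_force: 50.0
[0.59617732 0.04256436 0.08296467] [ 9.497e-01 -3.131e-01  2.000e-04]
blob 8 9 19 19 279
blob 6 9 19 19 296
[[253. 162.]
 [378. 162.]] [[ 0.0476 -0.0322  0.0251]
 [ 0.0476  0.0312  0.0251]]
[[253 161]
 [380 161]] 
 [[187 187 185 183 181 180 177 179 180 181 182 184 184 183 182 181 183 181
  181 181 180 181 182 181 182 183 181]
 [187 188 186 184 181 179 178 178 181 181 182 184 184 182 181 182 181 182
  181 181 180 180 182 182 181 180 181]
 [186 186 184 183 181 179 174 171 163 154 149 146 143 140 144 159 170 177
  179 181 180 179 180 182 180 180 181]
 [186 187 186 183 179 166 155 188 212 181 170 197 194 159  80  37  48  93
  133 161 177 180 180 181 181 179 180]
 [186 187 186 178 159 125 188 212 214 215 210 200 174  90  42  41  39  23
   22  65 141 171 179 180 179 180 180]
 [184 187 182 168 128 133 
[... 1673 characters left out ...]
 189 189 191 188 187]
 [187 174 145 101 100 101 133 138 139 142 143 144 144 144 144 213 222 155
   90 122 139 175 187 189 189 188 186]
 [189 178 189 193 157 140 142 144 144 145 144 144 144 144 145 207 189 116
   93 137 159 183 187 188 188 187 185]
 [189 186 175 152 145 143 144 144 143 144 144 145 143 140 136 108  88 100
  143 161 183 187 187 188 188 187 184]
 [189 189 184 177 158 134 129 132 136 135 136 116 114  95  98 110 128 155
  173 186 187 187 187 187 187 186 184]
 [188 189 189 188 183 176 170 159 145 134 131 140 140 160 164 167 175 186
  187 186 186 187 187 187 187 187 185]
 [187 188 188 188 187 184 183 181 182 180 180 181 184 185 186 187 187 186
  189 186 187 186 186 186 186 184 184]]
```

```bash
python3 - <<'E'
from h import *
o=get_obs(); c=get_calibration('wrist'); Rt=R.from_quat(o['tool_rot']).inv()
print(Rt.apply(onz(c,[[258.6,157.2],[370.6,157.2]],.04)-o['position']).round(4), o['position'],o['time'],o['joint_velocities'].round(3))
E
```

```text
[[ 0.0473 -0.0323  0.0431]
 [ 0.0473  0.0304  0.0431]] [0.59624033 0.04257354 0.08308154] 19.1333 [-0.    -0.003 -0.002  0.002 -0.001  0.   ]
```

```bash
python3 -m inch '[0,0,0.03,0,0,0,0,0,0.03,0,0,0,0,0,0.03,0,0,0,0,0,0.03,0,0,0,0,0,0.03,0,0,0,0,0,0.03,0,0,0]'; python3 -c "
from rig import hand_in; print(hand_in())"
```

```text
time: 19.63
position: [0.5961, 0.0426, 0.0806]
tool_rot: [0.987, -0.159, 0.0, -0.0]
ft_force: [0.5, 0.6, -2.2]
grip_width: 0.0336
grip_force: 50.0
the job is handed in; nothing more can be done
None
```

I handed the job in at about 20 s: the lamp block is pressed flush in the recess, and the left-hand cover plate is held level about 10 mm above the base. Its far two holes measured within about 1 mm of the threaded holes; the near two were hidden by the gripper, and `hand_in` returned no verdict.

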